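# Cull the short stopper and present the spare

### The arm

A 7-joint arm with a two-finger parallel gripper is mounted at the origin on the work surface. World frame = base frame: x ahead of the robot, y to its left, z up, the work surface at z = 0. Lengths are in m, angles in rad, forces in N, time in s.
With the tool pointing down it reaches from about 0.4 to 0.875 m from the base axis. Payload 19.3 kg.
Tool frame: the origin (TCP) lies between the finger pads; the fingertips stand bot.tcp_to_tips ahead of it and the grasp point (between the pads) is the TCP (bot.tcp_to_tips is the distance from the TCP to the fingertips, in m); z points along the fingers, y is the line along which they close (so a half turn about z gives the same grasp; the last joint's range is limited). The gripper opens to 85 mm and grips with 20 to 120 N. Pads are 22 mm wide; open, the fingers measure 114 mm over their backs; the gripper's body (76 mm by 85 mm) begins 54 mm behind the grasp point. The pads swing forward as they close: fully open they stand 13 mm farther back than shut.
Start: joints at [-1.353, 0.521, -0.036, 1.599, 0.021, 1.021, -0.113], TCP at [0.177, 0.599, 0.25] pointing down, gripper open.
Joint ranges: [-2.91, 2.91], [-0.3, 2.13], [-1.5, 1.42], [0.17, 2.43], [-1.26, 4.41], [0.16, 1.93], [-2.52, 2.52]. Speed limits (rad/s): [1.89, 1.89, 2.39, 2.39, 3.01, 3.01, 3.01].

### API

Orientations are given as [roll, pitch, yaw] about the fixed x, y, z axes, in that order (R = Rz(yaw) Ry(pitch) Rx(roll)).
In Python, from workcell import telemetry, grab_frame, bot gives the robot as it stands. The module is installed in compiled form; this text tells all that it offers.
- The arm moves only by the shell command python3 -m crank 'ROWS' [FORCE]. ROWS is text: rows parted by semicolons, each of 7 numbers parted by spaces: the finger opening in m, from 0 to 0.0854, then the shift along the tool's x, y, z in m, then the turn, a rotation vector about the tool's x, y, z in degrees. A call has exactly 8 rows; each row shifts and turns the commanded pose from where the row before left it, along the tool's axes as they then stand; what a row does not reach is not made up. A row lasts 1/12 s, in which the tool goes at most 41.7 mm and 7.16 degrees, less where a joint would pass 70% of its speed; a pose out of reach is approached as far as the arm can. A call with a gripper value outside its range is refused whole. The fingers move at their own pace and stop on an object; FORCE is the grip in N (left out, the last holds). Time passes only in rows, so rows that do not move let the fingers close, or fill a call up. It gives the time, the measured TCP pose, the force, the opening and the grip force at its end, in the units of the state.
- telemetry.observe(): the state, without advancing time (a new reading comes with each control period).
- grab_frame(name): name is "scene" or "top" or "wrist"; returns a dict with "pixels" (480x640x3 uint8, red, green, blue), "depth" (480x640 float32, m along the optical axis (not along the pixel's ray), 0 where there is no reading), "vertical_fov" (degrees; the focal length in pixels is half the picture's height over the tangent of half this angle, whatever the lens; pixels are square), "cx", "cy" (the principal point, pixels), "R" (3x3) and "t" (3): a world point X has camera coordinates R X + t; the wrist camera has in their place "hand_eye" (4x4, takes a point from camera to tool coordinates, whose origin is the TCP and whose axes are the flange's). Camera axes: x right, y down, z forward; pixel columns grow to the right and rows downward; lengths in m; the calibration is good to about 2 mm. The wrist camera is an equidistant fisheye: a pixel r from the principal point sees the ray r / f radians off the axis. A picture is of the moment at which its call begins: read the wrist's pose just before it.
- bot.job_done(): hands the job in; it is judged then, once.
The state is a dict: "clock": time; "qpos": joint angles; "qd": joint speeds; "joint_efforts": joint torques, N m; "position": TCP position; "tool_rot": TCP orientation; "force": force on the tool from outside, world axes, zero at the start; "moment": the same for the moment, N m; "grip_width": finger opening in m; "finger_force": force on a finger pad.
Only numpy, scipy, OpenCV 4.12 (cv2) and the standard library are available. Lean on these libraries where they do the work, as an engineer would, in place of code of your own. Each camera call takes 0.05 s, during which the arm holds its last target. There are 200 camera calls.

### The job

One of the four black bottle stoppers standing on the metal sheet came out of the mould too short: put it in the red reject tray and let go of it. Then lift the blue flap of the spares case by its handle and swing it fully open, past upright, so that it stays open, draw the spare stopper out from beneath and finish while holding it still and upright in the gripper, about 10 cm above the middle of the light panel, touching nothing else. Leave the three good stoppers, the bottles and the jar where they are.

Things in the scene. Friction and masses are not known exactly. Their poses are not given: they have to be found in the camera images.
- full_a_center (a point): Full-length black rubber bottle stopper (full_a), upright on the metal sheet: 48 mm high over all, an 18 mm radius cap filling the top 20 mm on a tapered 25-28 mm wide plug 28 mm long, 35 g nominal. Point at its centre, 24 mm above its foot; z is its axis. Good: leave it standing where it is.
- full_b_center (a point): Full-length black rubber bottle stopper (full_b), upright on the metal sheet: 48 mm high over all, an 18 mm radius cap filling the top 20 mm on a tapered 25-28 mm wide plug 28 mm long, 35 g nominal. Point at its centre, 24 mm above its foot; z is its axis. Good: leave it standing where it is.
- full_c_center (a point): Full-length black rubber bottle stopper (full_c), upright on the metal sheet: 48 mm high over all, an 18 mm radius cap filling the top 20 mm on a tapered 25-28 mm wide plug 28 mm long, 35 g nominal. Point at its centre, 24 mm above its foot; z is its axis. Good: leave it standing where it is.
- short_center (a point): The odd, short-moulded black rubber stopper among the four on the metal sheet: same cap (36 mm across, 20 mm high) but a plug only 6 mm long, so 26 mm high over all. Which of the four corners it stands at varies. Point at its centre, 13 mm above its foot; z is its axis. Neighbouring stoppers stand about 88 mm apart, centre to centre.
- mat: Bare metal sheet, 170 x 170 x 4 mm, fixed to the bench; the four stoppers stand near its corners, about 44 mm from its centre along its x and y. Origin at the centre of its underside.
- reject: Red open reject tray, 120 x 120 mm, 30 mm high, walls and floor 4 mm thick, fixed. Origin at the centre of its underside, z up.
- case: White spares case, 150 mm (its x) x 160 mm (its y), walls 5 mm, rim 70 mm above the bench, fixed. Origin at the centre of its underside; its -x side is the front with the flap's handle, the hinge is on its +x rim. Inside is a green insert whose top is 30 mm above the bench, with one hole 32 mm across at the centre of the case, its floor 10 mm above the bench.
- flap (a joint): Hinge angle of the blue flap covering the case, rad: 0 shut, starts ajar at most 0.1, stop at 1.9. Growing angle lifts the front edge up and over towards the case's +x side (turn about the case's +y axis). The hinge is stiff enough (about 0.16 N m of friction; the flap weighs 140 g) that the flap stays where it is left.
- flap_hinge (a point): Point on the hinge line of the flap, in the middle of the case's +x rim, 70.5 mm above the bench. Its axes turn with the flap: x runs from the front edge to the hinge, z out of the flap's top, y along the hinge.
- flap_handle (a point): Centre of the flap's steel handle: a round bar 14 mm thick and 36 mm long, parallel to the hinge, on a 14 mm square stem; 125 mm from the hinge towards the front and 32 mm above the flap's underside (its axis 26 mm clear of the flap's 6 mm panel). Pinched by its two end faces, from above, it can turn in the fingers as the flap swings. The flap's front edge is 28 mm beyond it. Axes as for the hinge.
- spare_center (a point): The spare stopper in the case, hidden under the flap: black, full-length, 48 mm high, cap 36 mm across and 20 mm high on top, plug 25-28 mm wide standing loosely in the insert's hole, foot 10 mm and cap top 58 mm above the bench. Point at its centre, 24 mm above its foot; z is its axis.
- panel_top (a point): Centre of the lit top face of the light panel: a grey plate 120 x 120 mm, 12.6 mm high, with a 96 mm bright square, fixed. z up.
- bottle_1: Glass culture bottle with a black stopper, 80 mm across, 156 mm high, standing at the side of the bench; bystander. Origin at the centre of its underside.
- bottle_2: Glass culture bottle with a black stopper, 80 mm across, 156 mm high, standing at the side of the bench; bystander. Origin at the centre of its underside.
- bottle_3: Glass culture bottle with a black stopper, 80 mm across, 156 mm high, standing at the side of the bench; bystander. Origin at the centre of its underside.
- jar: Small closed jar with a blue cap, 64 mm across, 100 mm high; bystander. Origin at the centre of its underside.
Things that resemble listed ones, but are neither listed nor needed, are in the scene too. What is shaped like the part that bears short_center but orange is not meant. Leave any green look-alike of the part that bears panel_top alone.

How it is judged:
By the outcome, as a careful person would: the job done as asked, in the order asked, and still so for the second after the job is handed in, while the arm keeps its last pose, push and grip.
It also fails if it takes over 58 s, if anything falls off the work surface, if the arm or the gripper's body presses on something with over 40 N, if the wrist force passes 120 N, or if a joint passes its speed limit or range.

## Working session

There is one attempt and no reset: what is moved stays moved. The work goes in short steps, Python scripts to look and compute and a shell command to move; the robot and the scene stay as the last step left them, time stands still between calls to the robot, and variables do not carry over. Pictures are saved under pics/ and viewed, at most 10 in all, crops included, and the job is handed in when it is done.

```bash
mkdir -p pics
cat > h.py <<'E'
import numpy as np, cv2
from workcell import telemetry, grab_frame, bot
from scipy.spatial.transform import Rotation as Ro
def cloud(n):
    f=grab_frame(n); d=f["depth"]; h,w=d.shape
    F=h/2/np.tan(np.radians(f["vertical_fov"])/2)
    u,v=np.meshgrid(np.arange(w),np.arange(h))
    P=np.stack([(u-f["cx"])/F*d,(v-f["cy"])/F*d,d],-1)
    X=(P-f["t"])@f["R"]
    X[d==0]=np.nan
    return f,X
E
python3 - <<'E'
from h import *
s=telemetry.observe();print(s, bot.tcp_to_tips)
for n in("top","scene"):
    f,X=cloud(n);cv2.imwrite(f"pics/{n}.png",f["pixels"][...,::-1]);np.savez(f"{n}.npz",X=X,p=f["pixels"])
    print(n,f["vertical_fov"],-f["R"].T@f["t"])
E
```

```text
{'clock': 0.0, 'qpos': array([-1.35322601,  0.52201461, -0.03632837,  1.59996692,  0.02120147,
        1.02110691, -0.11281222]), 'qd': array([ 0.00107902, -0.00078174,  0.00106349, -0.00040249,  0.00139136,
       -0.0013174 ,  0.00128832]), 'joint_efforts': array([-3.89998086e-04, -9.27122855e+01,  1.97960213e+00, -3.69936454e+01,
        1.78050151e-02,  8.21966794e-03,  2.20533155e-05]), 'position': array([0.17733185, 0.59900253, 0.24974005]), 'tool_rot': array([-3.14048475e+00,  7.94337719e-05,  2.85380105e+00]), 'force': array([ 0.74446344, -0.30879239, -0.79367618]), 'moment': array([-0.0320603 , -0.01880324, -0.05341767]), 'finger_force': 0.0, 'grip_width': 0.08538177737315003} 0.019
top 49.829043287189165 [0.26297103 0.02504463 1.41507685]
scene 54.69026762157032 [ 1.1670839  -0.32865805  0.77062576]
```

View pics/top.png

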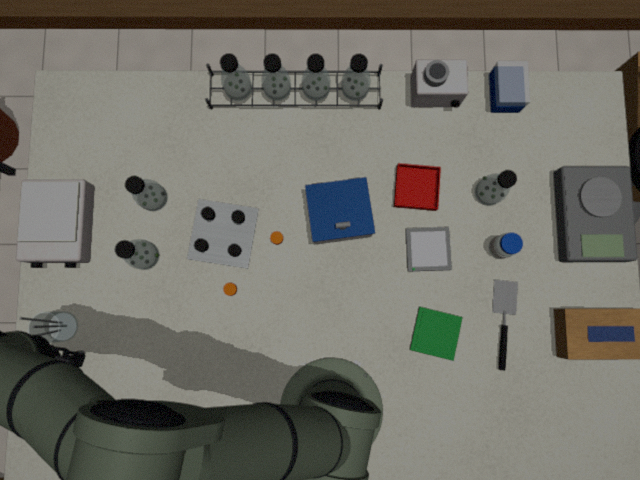

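View pics/scene.png

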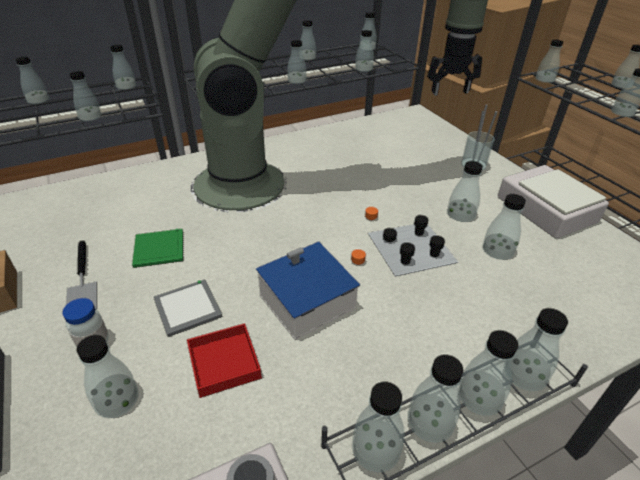

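The top view shows the mat at (222,233), case at (340,210) with its handle at (343,225), red tray (417,187), panel (428,248) and green decoy (437,333). In the scene view, the stopper at (390,235) looks short, so I'll measure heights from depth.

```bash
cat > m.py <<'E'
from h import *
D=np.load("top.npz");X=D["X"];p=D["p"].astype(int);hsv=cv2.cvtColor(D["p"],cv2.COLOR_RGB2HSV)
def blobs(mask,mn,name):
    n,l,st,c=cv2.connectedComponentsWithStats(mask.astype(np.uint8))
    for i in range(1,n):
        if st[i,4]<mn: continue
        P=X[l==i];z=np.nanmedian(P[:,2]);Q=P[np.abs(P[:,2]-z)<.02]
        m=(l==i).astype(np.uint8);k,_=cv2.findContours(m,0,2);r=cv2.minAreaRect(max(k,key=len))
        print(name,c[i].round(1),st[i,4],"med",np.nanmedian(P,0).round(4),"zmax",np.nanpercentile(P[:,2],95).round(4),"mid",((np.nanpercentile(Q,2,0)+np.nanpercentile(Q,98,0))/2).round(4))
        b=cv2.boxPoints(r).astype(int);
        print("  box",[X[min(y,479),min(x,639)].round(3).tolist() for x,y in b] if st[i,4]>300 else "", "angle",round(r[2],1),np.round(r[1],1))
v=hsv[...,2];s=hsv[...,1];H=hsv[...,0]
roi=np.zeros(v.shape,bool);roi[195:262,190:262]=1
blobs(roi&(v<60),30,"stop")
blobs((H>105)&(H<125)&(s>150)&(v>60),80,"blue")
blobs(((H<5)|(H>175))&(s>180)&(v>80),300,"red")
r2=np.zeros(v.shape,bool);r2[225:275,400:458]=1
blobs(r2&(v>215),200,"panel")
r3=np.zeros(v.shape,bool);r3[180:245,300:380]=1
blobs(r3&(s<100),20,"handle/white")
E
python3 m.py
python3 - <<'E'
from h import *
D=np.load("scene.npz");X=D["X"];p=D["p"];v=p.max(-1)
m=(v<60);m[:205]=0;m[275:]=0;m[:,:365]=0;m[:,460:]=0
n,l,st,c=cv2.connectedComponentsWithStats(m.astype(np.uint8))
for i in range(1,n):
    if st[i,4]>40:
        P=X[l==i];print(c[i].round(),st[i],np.nanmedian(P,0).round(3),np.nanpercentile(P[:,2],[2,98]).round(3))
E
```

```text
stop [207.8 213.4] 141 med [0.5194 0.3295 0.0514] zmax 0.0564 mid [0.5211 0.3302 0.0485]
  box  angle 45.0 [13.4 12. ]
stop [237.9 216.8] 137 med [0.5095 0.2487 0.0522] zmax 0.0572 mid [0.5111 0.2496 0.0475]
  box  angle 0.0 [12. 13.]
stop [201.1 245. ] 144 med [0.4339 0.345  0.0517] zmax 0.0576 mid [0.4349 0.3459 0.0476]
  box  angle 18.4 [13.9 12. ]
stop [234.1 250. ] 129 med [0.423  0.2606 0.0298] zmax 0.0347 mid [0.4237 0.2609 0.0273]
  box  angle 45.0 [12.7 11.3]
blue [339.4 208.8] 3213 med [ 0.5267 -0.0207  0.0823] zmax 0.089 mid [ 0.5251 -0.0225  0.0823]
  box [[0.591, 0.069, 0.077], [0.632, -0.1, 0.003], [0.464, -0.109, 0.087], [0.441, 0.05, 0.082]] angle 82.1 [56.4 61.6]
blue [511.2 243.1] 340 med [ 0.4329 -0.463   0.1001] zmax 0.1049 mid [ 0.4329 -0.4631  0.1002]
  box [[0.474, -0.473, 0.002], [0.474, -0.529, -0.0], [0.418, -0.525, 0.002], [0.41, -0.446, 0.069]] angle 90.0 [20. 20.]
red [415.8 187.4] 1598 med [ 0.6024 -0.2386  0.0047] zmax 0.0289 mid [ 0.6049 -0.2395  0.0048]
  box [[0.548, -0.174, 0.023], [0.665, -0.184, 0.03], [0.654, -0.302, 0.03], [0.539, -0.288, 0.03]] angle 4.4 [43. 42.]
handle/white [340.1 217.2] 1689 med [ 0.5066 -0.0318  0.001 ] zmax 0.0739 mid [ 0.5336 -0.0251  0.0019]
  box [[0.624, 0.085, 0.002], [0.625, -0.137, -0.003], [0.443, -0.134, 0.0], [0.443, 0.084, 0.001]] angle 90.0 [64. 79.]
handle/white [342.6 224.6] 89 med [ 0.4789 -0.0285  0.1162] zmax 0.1218 mid [ 0.4786 -0.0284  0.1129]
  box  angle 71.6 [ 7.3 14.5]
[420. 225.] [414 216  14  20 204] [0.444 0.34  0.042] [0.006 0.054]
[389. 235.] [383 229  14  13 146] [0.432 0.255 0.028] [0.01  0.032]
[436. 245.] [430 236  14  21 231] [0.529 0.324 0.045] [0.008 0.054]
[406. 253.] [400 243  15  22 240] [0.52  0.243 0.044] [0.005 0.054]
```

Short stopper is the near-right one, around (0.424, 0.262), with its top at about 0.030. Moving above it.

```bash
python3 -m crank '0.055 -.028 -.021 0 0 0 -5.45;0.055 -.028 -.021 0 0 0 -5.45;0.055 -.028 -.021 0 0 0 -5.45;0.055 -.0196 -.029 0 0 0 0;0.055 -.0196 -.029 0 0 0 0;0.055 -.0196 -.029 0 0 0 0;0.055 -.0196 -.029 0 0 0 0;0.055 -.0196 -.029 0 0 0 0' 30
python3 -m crank '0.055 -.0196 -.029 0.01 0 0 0;0.055 -.0196 -.029 0.01 0 0 0;0.055 -.0196 -.029 0.01 0 0 0;0.055 -.0196 -.029 0.01 0 0 0;0.055 0 0 0.02 0 0 0;0.055 0 0 0.02 0 0 0;0.055 0 0 0 0 0 0;0.055 0 0 0 0 0 0'
cat >> h.py <<'E'
def wrist():
    s=telemetry.observe();f=grab_frame("wrist");d=f["depth"];h,w=d.shape
    F=h/2/np.tan(np.radians(f["vertical_fov"])/2)
    u,v=np.meshgrid(np.arange(w),np.arange(h));a=u-f["cx"];b=v-f["cy"];r=np.hypot(a,b)+1e-9
    k=np.tan(np.minimum(r/F,1.5))/r*d
    P=np.stack([a*k,b*k,d],-1);T=np.array(f["hand_eye"])
    P=P@T[:3,:3].T+T[:3,3];X=P@Ro.from_euler("xyz",s["tool_rot"]).as_matrix().T+s["position"]
    X[d==0]=np.nan
    return s,f,X
def comps(m,X,mn=100):
    n,l,st,c=cv2.connectedComponentsWithStats(m.astype(np.uint8))
    for i in range(1,n):
        if st[i,4]>=mn:
            P=X[l==i];z=np.nanpercentile(P[:,2],90);Q=P[np.abs(P[:,2]-z)<.006]
            print(c[i].round(),st[i,4],"z90",z.round(4),"topmean",np.nanmean(Q,0).round(4),"lo",np.nanpercentile(Q,2,0).round(4),"hi",np.nanpercentile(Q,98,0).round(4))
E
python3 - <<'E'
from h import *
s,f,X=wrist();print(s["position"],s["tool_rot"]);cv2.imwrite("pics/w1.png",f["pixels"][...,::-1])
comps((f["pixels"].max(-1)<60)&(X[...,2]<.08)&(X[...,2]>.01),X)
E
```

```text
clock: 0.77
position: [0.3458, 0.3747, 0.2502]
tool_rot: [-3.141, -0.0, 3.139]
force: [0.9, 0.9, 0.7]
grip_width: 0.0549
finger_force: 0.0
clock: 1.43
position: [0.4229, 0.26, 0.17]
tool_rot: [-3.14, -0.002, 3.139]
force: [-0.1, 1.1, 0.3]
grip_width: 0.0554
finger_force: 0.0
[0.42292663 0.2600257  0.16998401] [-3.14047810e+00 -1.56323751e-03  3.13931658e+00]
[319. 227.] 1846 z90 0.03 topmean [0.4227 0.2602 0.0291] lo [0.407  0.2443 0.0269] hi [0.439  0.2759 0.0306]
[433. 249.] 2137 z90 0.0519 topmean [0.4341 0.3446 0.0509] lo [0.4186 0.3288 0.0473] hi [0.4502 0.3612 0.0525]
[305. 337.] 1896 z90 0.0519 topmean [0.5098 0.2489 0.051 ] lo [0.4948 0.2334 0.047 ] hi [0.5266 0.2644 0.0526]
[ 81. 356.] 174 z90 0.0796 topmean [0.5207 0.0589 0.0777] lo [0.4825 0.0536 0.0746] hi [0.5536 0.0637 0.0799]
[ 28. 475.] 124 z90 0.0482 topmean [ 0.8443 -0.2315  0.0472] lo [ 0.8384 -0.2341  0.0424] hi [ 0.8533 -0.2284  0.0532]
```

View pics/w1.png

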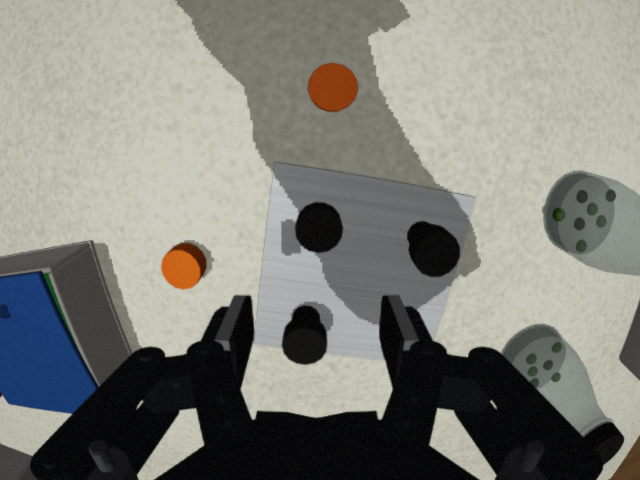

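The wrist view shows the short stopper at (319,227), at world (0.4227, 0.2602), directly below the TCP. Descend and grip.

```bash
python3 -m crank '0.055 0 0 .036 0 0 0;0.055 0 0 .036 0 0 0;0.055 0 0 .036 0 0 0;0.055 0 0 .026 0 0 0;0.055 0 0 .010 0 0 0;0.055 0 0 0 0 0 0;0.03 0 0 0 0 0 0;0.03 0 0 0 0 0 0' 30
python3 -m crank '0.03 0 0 0 0 0 0;0.03 0 0 0 0 0 0;0.03 0 0 0 0 0 0;0.03 0 0 -.015 0 0 0;0.03 0 0 -.03 0 0 0;0.03 0 0 -.04 0 0 0;0.03 0 0 -.04 0 0 0;0.03 0 0 0 0 0 0' 30
```

```text
clock: 2.15
position: [0.4242, 0.2609, 0.0282]
tool_rot: [3.14, 0.002, 3.139]
force: [-2.7, -1.4, 8.0]
grip_width: 0.0347
finger_force: 29.2
clock: 2.82
position: [0.4259, 0.2618, 0.1589]
tool_rot: [3.135, 0.008, 3.138]
force: [1.9, 0.9, -0.4]
grip_width: 0.0346
finger_force: 30.4
```

```bash
python3 -m crank '0.03 -.0126 -.0356 -.01 0 0 0;0.03 -.0126 -.0356 -.01 0 0 0;0.03 -.0126 -.0356 0 0 0 0;0.03 -.0126 -.0356 0 0 0 0;0.03 -.0126 -.0356 0 0 0 0;0.03 -.0126 -.0356 0 0 0 0;0.03 -.0126 -.0356 0 0 0 0;0.03 -.0126 -.0356 0 0 0 0' 30
python3 -m crank '0.03 -.0126 -.0356 0 0 0 0;0.03 -.0126 -.0356 0 0 0 0;0.03 -.0126 -.0356 0 0 0 0;0.03 -.0126 -.0356 0 0 0 0;0.03 -.0126 -.0356 0 0 0 0;0.03 -.0126 -.0356 0.01 0 0 0;0.03 0 0 0.03 0 0 0;0.03 0 0 0 0 0 0' 30
```

```text
clock: 3.48
position: [0.524, -0.0268, 0.1729]
tool_rot: [3.141, 0.002, 3.139]
force: [1.0, 1.1, -0.3]
grip_width: 0.0346
finger_force: 30.4
clock: 4.15
position: [0.5967, -0.2405, 0.1284]
tool_rot: [3.141, -0.003, 3.136]
force: [-1.0, 1.9, -2.7]
grip_width: 0.035
finger_force: 30.4
```

```bash
python3 -m crank '0.03 -.003 0.002 .03 0 0 0;0.03 -.002 0 .03 0 0 0;0.03 0 0 .025 0 0 0;0.03 0 0 .013 0 0 0;0.03 0 0 0 0 0 0;0.03 0 0 0 0 0 0;0.055 0 0 0 0 0 0;0.055 0 0 0 0 0 0' 30
python3 -m crank '0.055 0 0 0 0 0 0;0.055 0 0 -.02 0 0 0;0.055 0 0 -.04 0 0 0;0.055 0 0 -.04 0 0 0;0.055 0 0 -.04 0 0 0;0.055 0 0 -.02 0 0 0;0.055 .02 .03 0 0 0 0;0.055 0.02 0.03 0 0 0 0'
python3 - <<'E'
from h import *
s,f,X=wrist();print(s["position"],s["tool_rot"]);cv2.imwrite("pics/w2.png",f["pixels"][...,::-1])
f,X=cloud("top");p=f["pixels"];hs=cv2.cvtColor(p,cv2.COLOR_RGB2HSV)
m=(p.max(-1)<60);q=np.zeros_like(m);q[160:215,390:445]=1
comps(m&q&(X[...,2]<.05),X,30)
q[:]=0;q[180:245,300:380]=1
comps(q&(hs[...,1]<100)&(X[...,2]>.09),X,15)
E
```

```text
clock: 4.82
position: [0.6045, -0.237, 0.0354]
tool_rot: [-3.141, 0.002, 3.139]
force: [-0.9, 0.4, 0.4]
grip_width: 0.0544
finger_force: 0.0
clock: 5.48
position: [0.5639, -0.1773, 0.1954]
tool_rot: [-3.14, 0.004, 3.137]
force: [0.8, 0.3, -1.8]
grip_width: 0.0554
finger_force: 0.0
[ 0.56385899 -0.17731044  0.19536086] [-3.1403665   0.00389102  3.13663188]
[342. 225.] 82 z90 0.1205 topmean [ 0.4796 -0.0283  0.1182] lo [ 0.4739 -0.0449  0.1146] hi [ 0.4861 -0.0117  0.1232]
```

View pics/w2.png

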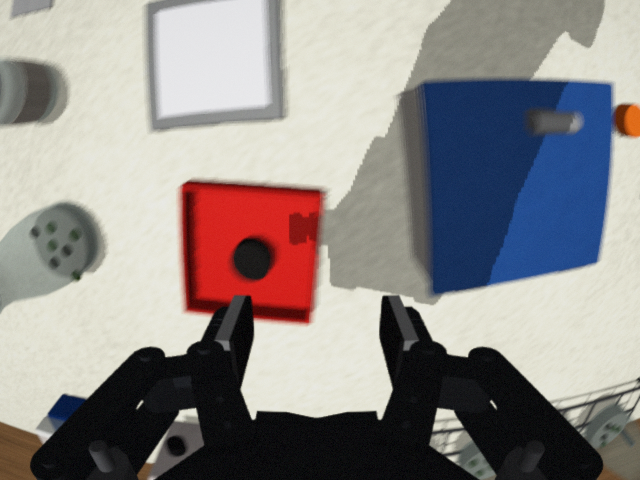

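The short stopper lies in the tray at (252,258). Next, above the handle.

```bash
python3 -m crank '0.06 .0142 .0248 0 0 0 0;0.06 .0142 .0248 0 0 0 0;0.06 .0142 .0248 0 0 0 0;0.06 .0142 .0248 0 0 0 0;0.06 .0142 .0248 0 0 0 -3.75;0.06 .0142 .0248 0 0 0 -3.75;0.06 0 0 0 0 0 0;0.06 0 0 0 0 0 0'
python3 - <<'E'
from h import *
s,f,X=wrist();print(s["position"],s["tool_rot"]);p=f["pixels"];cv2.imwrite("pics/w3.png",p[...,::-1])
hs=cv2.cvtColor(p,cv2.COLOR_RGB2HSV);z=X[...,2]
m=(hs[...,0]>100)&(hs[...,0]<125)&(hs[...,1]>150)
Q=X[m&(z>.06)&(z<.1)];A=np.c_[Q[:,:2],np.ones(len(Q))];k=np.linalg.lstsq(A,Q[:,2],rcond=None)[0];print("plane",k,"tilt",np.arctan(np.hypot(*k[:2])),"yaw",np.degrees(np.arctan2(-k[1],-k[0])))
r=cv2.minAreaRect(Q[:,:2].astype(np.float32));print(r)
h=(z>.1)&(z<.13)&(np.abs(X[...,0]-.48)<.04)&(np.abs(X[...,1]+.028)<.04)
comps(h,X,30);H=X[h&(hs[...,1]<100)][:,:2];print(cv2.minAreaRect(H.astype(np.float32)))
E
```

```text
clock: 6.25
position: [0.4771, -0.0276, 0.1942]
tool_rot: [3.142, 0.001, -3.011]
force: [0.0, 0.2, 0.5]
grip_width: 0.0597
finger_force: 0.0
[ 0.4771416  -0.0276332   0.19417557] [ 3.14155806e+00  1.23627210e-03 -3.01110410e+00]
plane [-0.0711955  -0.01039303  0.11833619] tilt 0.07182631231145509 yaw 8.305303034352708
((0.5258334875106812, -0.02437913417816162), (0.15497733652591705, 0.16382819414138794), 7.811439514160156)
[313. 257.] 1581 z90 0.1177 topmean [ 0.4773 -0.0308  0.1161] lo [ 0.4707 -0.0476  0.1122] hi [ 0.4852 -0.014   0.1185]
((0.4777819812297821, -0.031049253419041634), (0.014780099503695965, 0.035855330526828766), 7.320046901702881)
```

View pics/w3.png

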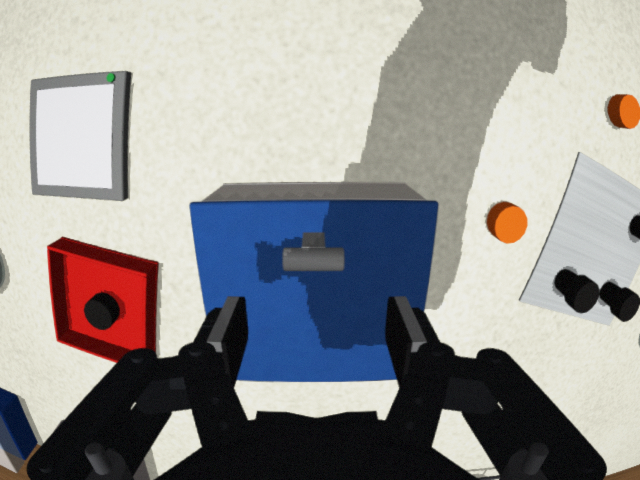

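The wrist view shows the handle bar at (313,258) between the fingers, world (0.478, -0.0305, 0.111), with the flap about 0.07 rad ajar. Pinch it by the ends.

```bash
python3 -m crank '0.06 0 -.003 .03 0 0 0;0.06 0 0 .03 0 0 0;0.06 0 0 .018 0 0 0;0.06 0 0 .005 0 0 0;0.06 0 0 0 0 0 0;0.03 0 0 0 0 0 0;0.03 0 0 0 0 0 0;0.03 0 0 0 0 0 0' 25
python3 -m crank '0.03 0 0 0 0 0 0;0.03 0 0 0 0 0 0;0.03 -.0027 0 -.0068 0 0 0;0.03 -.0027 0 -.0068 0 0 0;0.03 -.0069 0 -.0129 0 0 0;0.03 -.0083 0 -.0120 0 0 0;0.03 -.0096 0 -.0110 0 0 0;0.03 0 0 0 0 0 0' 25
```

```text
clock: 6.97
position: [0.4778, -0.0296, 0.1114]
tool_rot: [3.14, 0.001, -3.012]
force: [-4.2, 15.1, -1.4]
grip_width: 0.0354
finger_force: 30.4
clock: 7.63
position: [0.5091, -0.0253, 0.1628]
tool_rot: [3.139, 0.003, -3.011]
force: [-7.7, 15.4, 4.9]
grip_width: 0.0352
finger_force: 30.2
```

```bash
python3 -m crank '0.03 -.0108 0.001 -.0098 0 0 0;0.03 -.0119 0 -.0086 0 0 0;0.03 -.0128 0 -.0071 0 0 0;0.03 -.0135 0 -.0057 0 0 0;0.03 -.0140 0 -.0041 0 0 0;0.03 -.0144 0 -.0025 0 0 0;0.03 0 0 0 0 0 0;0.03 0 0 0 0 0 0' 25
python3 - <<'E'
from h import *
s=telemetry.observe();p=s["position"]-[.5991,-.0143,.0705];a=p[0]*.991+p[1]*.132;print(np.hypot(a,p[2]),np.degrees(np.arctan2(p[2],-a))-14.35,s["force"])
E
```

```text
clock: 8.3
position: [0.5853, -0.0148, 0.1996]
tool_rot: [3.14, 0.003, -3.012]
force: [-2.3, 10.5, 7.2]
grip_width: 0.0353
finger_force: 30.8
0.1298707011515422 69.57704531089136 [-2.26519906 10.45886276  7.24069103]
```

```bash
python3 -m crank '0.03 -.0146 0 -.0008 0 0 0;0.03 -.0146 0 .0008 0 0 0;0.03 -.0144 0 .0025 0 0 0;0.03 -.0140 0 .0041 0 0 0;0.03 -.0135 0 .0057 0 0 0;0.03 -.0128 0 .0071 0 0 0;0.03 0 0 0 0 0 0;0.03 0 0 0 0 0 0' 25
python3 - <<'E'
from h import *
s=telemetry.observe();p=s["position"]-[.5991,-.0143,.0705];a=p[0]*.991+p[1]*.132;print(np.hypot(a,p[2]),np.degrees(np.arctan2(p[2],-a))-14.35,s["force"])
f=grab_frame("scene");cv2.imwrite("pics/s2.png",f["pixels"][...,::-1])
E
```

```text
clock: 8.97
position: [0.6693, -0.0034, 0.1804]
tool_rot: [3.139, 0.005, -3.011]
force: [3.6, 11.9, 6.6]
grip_width: 0.0353
finger_force: 31.6
0.13080961905441776 108.51940136177555 [ 3.63145069 11.90755096  6.5608158 ]
```

View pics/s2.png

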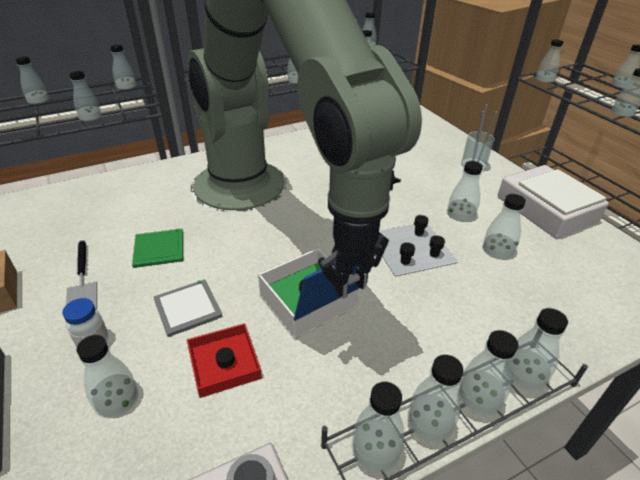

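The scene view shows the flap standing past upright at (340,290) and the short stopper in the tray at (226,357). Release and go back over to the case.

```bash
python3 -m crank '0.06 0 0 0 0 0 0;0.06 0 0 0 0 0 0;0.06 0 0 0 0 0 0;0.06 -.01 0 -.006 0 0 0;0.06 -.003 0 -.02 0 0 0;0.06 0 0 -.03 0 0 0;0.06 0 0 -.03 0 0 0;0.06 0 0 -.02 0 0 0' 25
python3 -m crank '0.06 0.02 0 0 0 0 0;0.06 .03 0 0 0 0 0;0.06 .034 0 0 0 0 0;0.06 .034 0 0 0 0 0;0.06 .025 0 .0 0 0 0;0.06 .017 0 .03 0 0 0;0.06 0 0 .03 0 0 0;0.06 0 0 0 0 0 0'
cat > sp.py <<'E'
from h import *
s,f,X=wrist();print(s["position"],s["tool_rot"]);p=f["pixels"];cv2.imwrite("pics/w4.png",p[...,::-1])
z=X[...,2];comps((p.max(-1)<70)&(z>.034)&(z<.065)&(np.abs(X[...,0]-.525)<.05)&(np.abs(X[...,1]+.024)<.05),X,50)
hs=cv2.cvtColor(p,cv2.COLOR_RGB2HSV);m=(hs[...,0]>100)&(hs[...,0]<125)&(hs[...,1]>130)&(z>.09)&(np.hypot(X[...,0]-.62,X[...,1])<.15)
Q=X[m];print("flap pts",len(Q),np.nanmin(Q,0),np.nanmax(Q,0))
E
python3 sp.py
```

```text
clock: 9.68
position: [0.6807, -0.0049, 0.2875]
tool_rot: [-3.141, 0.002, -3.014]
force: [1.1, -1.1, 0.2]
grip_width: 0.06
finger_force: 0.0
clock: 10.35
position: [0.5191, -0.0253, 0.2211]
tool_rot: [3.141, -0.005, -3.014]
force: [-0.2, -0.6, -1.5]
grip_width: 0.0599
finger_force: 0.0
[ 0.51909342 -0.02531046  0.22114652] [ 3.14141741 -0.00485451 -3.01362446]
[318. 227.] 1588 z90 0.058 topmean [ 0.5252 -0.0246  0.0571] lo [ 0.5093 -0.0402  0.0548] hi [ 0.5414 -0.0088  0.0586]
flap pts 13248 [ 0.49696071 -0.09402729  0.09000053] [0.64507047 0.07215985 0.309962  ]
```

View pics/w4.png

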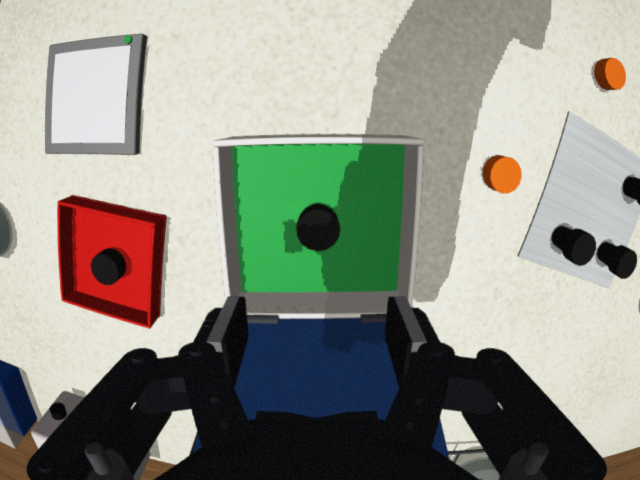

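The wrist view shows the spare's cap at (318,227), world (0.5252, -0.0246), with the flap held open. Descend, grip and lift.

```bash
python3 -m crank '0.058 -.0062 0 .036 0 0 0;0.058 0 0 .036 0 0 0;0.058 0 0 .036 0 0 0;0.058 0 0 .033 0 0 0;0.058 0 0 .02 0 0 0;0.058 0 0 .008 0 0 0;0.058 0 0 0 0 0 0;0.058 0 0 0 0 0 0' 30
```

```text
clock: 11.07
position: [0.5289, -0.0241, 0.0565]
tool_rot: [-3.141, 0.001, -3.013]
force: [0.6, -1.4, 0.2]
grip_width: 0.0579
finger_force: 0.0
```

```bash
python3 -m crank '0.058 .0037 0 .004 0 0 0;0.058 0 0 0 0 0 0;0.058 0 0 0 0 0 0;0.03 0 0 0 0 0 0;0.03 0 0 0 0 0 0;0.03 0 0 0 0 0 0;0.03 0 0 0 0 0 0;0.03 0 0 0 0 0 0' 30
python3 -m crank '0.03 0 0 -.006 0 0 0;0.03 0 0 -.015 0 0 0;0.03 0 0 -.025 0 0 0;0.03 0 0 -.03 0 0 0;0.03 0 0 -.03 0 0 0;0.03 0 0 -.02 0 0 0;0.03 0 0 0 0 0 0;0.03 0 0 0 0 0 0'
python3 - <<'E'
from h import *
D=np.load("top.npz");X=D["X"];p=D["p"];hs=cv2.cvtColor(p,cv2.COLOR_RGB2HSV)
m=np.zeros((480,640),np.uint8);m[225:275,402:456]=(hs[225:275,402:456,2]>205)&(hs[225:275,402:456,1]<25)
n,l,st,c=cv2.connectedComponentsWithStats(m)
for i in range(1,n):
    if st[i,4]>100: print(c[i],st[i],np.nanmean(X[l==i],0))
print(X[248,428])
E
```

```text
clock: 11.73
position: [0.5246, -0.0245, 0.0518]
tool_rot: [-3.141, 0.001, -3.013]
force: [0.2, 0.5, 7.3]
grip_width: 0.0347
finger_force: 29.1
clock: 12.4
position: [0.5245, -0.0245, 0.1784]
tool_rot: [-3.141, 0.002, -3.013]
force: [0.2, -0.5, -1.1]
grip_width: 0.0347
finger_force: 30.1
[ 0.43065485 -0.26663443  0.01141497]
```

```bash
python3 -m crank '0.03 .009 -.0160 0 0 0 0;0.03 .018 -.032 0 0 0 0;0.03 .02 -.036 0 0 0 0;0.03 .02 -.036 0 0 0 0;0.03 .02 -.036 0 0 0 0;0.03 .02 -.036 0 0 0 0;0.03 .0128 -.0236 0 0 0 0;0.03 .006 -.013 0 0 0 0'
python3 -m crank '0.03 0 0 0.02 0 0 0;0.03 0 0 0.013 0 0 0;0.03 0 0 0.01 0 0 0;0.03 0 0 0 0 0 0;0.03 0 0 0 0 0 0;0.03 0 0 0 0 0 0;0.03 0 0 0 0 0 0;0.03 0 0 0 0 0 0'
python3 - <<'E'
from h import *
D=np.load("top.npz");X=D["X"];p=D["p"].astype(int);sub=p[222:276,400:460]
print(sub.max(-1)[26,::6],sub.max(-1)[::6,28])
P=X[222:276,400:460].reshape(-1,3);v=sub.max(-1).ravel();Q=P[(P[:,2]>.008)&(P[:,2]<.03)]
print("panel rect top",cv2.minAreaRect(Q[:,:2].astype(np.float32)),np.median(Q,0))
s,f,X=wrist();print(s["position"],s["force"],s["grip_width"],s["clock"]);cv2.imwrite("pics/w5.png",f["pixels"][...,::-1])
f=grab_frame("scene");cv2.imwrite("pics/s3.png",f["pixels"][...,::-1])
E
```

```text
clock: 13.07
position: [0.426, -0.2707, 0.1763]
tool_rot: [3.142, -0.002, -3.017]
force: [-0.3, -0.7, -0.8]
grip_width: 0.035
finger_force: 30.1
clock: 13.73
position: [0.4289, -0.2674, 0.1348]
tool_rot: [-3.141, 0.001, -3.013]
force: [0.9, 0.0, -0.1]
grip_width: 0.0344
finger_force: 30.1
[145  98 147 146 148 145 147 149 100 145] [145 100 146 148 148 149 149 148  84]
panel rect top ((0.4321937561035156, -0.2716291546821594), (0.14793267846107483, 0.1396382749080658), 82.13996124267578) [ 0.42822604 -0.26567267  0.01258293]
[ 0.4289286  -0.26739853  0.1347882 ] [ 0.91910737  0.04375554 -0.14426418] 0.034394081729633035 13.7333
```

View pics/w5.png

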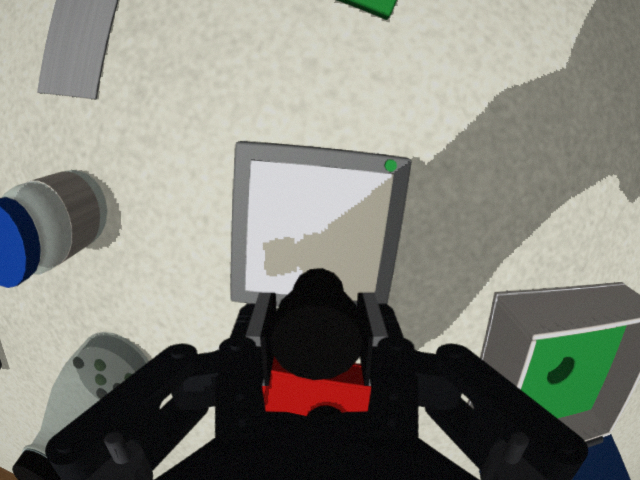

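View pics/s3.png

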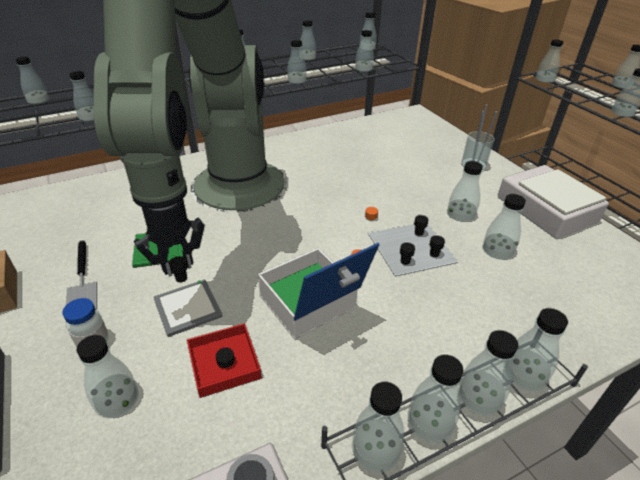

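The wrist view shows the spare upright in the fingers at (318,320) above the panel. The scene view shows the flap open at (335,285), the short stopper in the tray at (226,357) and the three good stoppers still standing. Handing in.

```bash
python3 -c "
from workcell import bot
print(bot.job_done())"
```

```text
the job is handed in; nothing more can be done
None
```

I handed the job in at about 14 s of the 58 s allowed: the short stopper is in the red tray, the flap is open to about 108° (1.89 rad), and the spare is held upright about 10 cm above the middle of the light panel.

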